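# Fit the beam trap on the optical rail and open the shutter

## Robot

A 6-joint arm with a two-finger parallel gripper is mounted at the origin on the work surface. World frame = base frame: x ahead of the robot, y to its left, z up, the work surface at z = 0. Lengths are in m, angles in rad, forces in N, time in s.
With the tool pointing down it reaches from about 0.35 to 0.975 m from the base axis. Payload 4.9 kg.
Tool frame: the origin (TCP) lies on the mounting face of the last link; the fingertips stand 173 mm ahead of it and the grasp point (between the pads) lies 155 mm ahead of it; z points along the fingers, y is the line along which they close (so a half turn about z gives the same grasp; the last joint's range is limited). The gripper opens to 85 mm and grips with 20 to 120 N. Pads are 22 mm wide; open, the fingers measure 114 mm over their backs; the gripper's body (76 mm by 85 mm) begins 54 mm behind the grasp point. The pads swing forward as they close: fully open they stand 13 mm farther back than shut.
Start: joints at [1.134, 0.053, 1.613, -0, 1.476, -0.119], TCP at [0.195, 0.594, 0.405] pointing down, gripper open.
Joint ranges: [-3.01, 3.01], [-1.01, 2.22], [0.06, 2.58], [-1.02, 4.17], [0.09, 2.62], [-3.14, 3.14]. Speed limits (rad/s): [2.57, 2.57, 3.14, 3.14, 3.14, 3.14].

## Interface

Orientations are given as a rotation vector (axis times angle).
In Python, from station import monitor, eyes, finish_job gives the robot as it stands. The module is installed in compiled form; this text tells all that it offers.
- The arm moves only by the tool step_arm, never from a script. Its argument "commands" is a list of rows, each a list of 3 entries, a list of its own where there are three numbers: the opening in per cent of the stroke, from 0 (shut) to 100 (fully open), then the shift along the tool's x, y, z in mm, then the turn about the tool's z in degrees. In form: [[hand, [x, y, z], yaw], ...]. A call has 1 to 12 rows; each row is the pose to reach, as a shift and turn from the pose commanded when the call began, along the tool's axes at that moment; what a row does not reach only later rows make up. A row lasts 1/8 s, in which the tool goes at most 62.5 mm and 10.7 degrees, less where a joint would pass 70% of its speed; a pose out of reach is approached as far as the arm can. A call with a gripper value outside its range is refused whole. The fingers move at their own pace and stop on an object; "squeeze" is the grip in N (left out, the last holds). Time passes only in rows, so rows that repeat a pose let the fingers close. It gives the time, the measured TCP pose, the force, the opening and the grip force at its end, in the units of the state.
- monitor.get_obs(): the state, without advancing time (a new reading comes with each control period).
- eyes.get_image(name): name is "scene" or "top" or "wrist"; returns the picture (420x560x3 uint8, red, green, blue); there is no depth.
- eyes.camera_info(name): a dict with "camera_matrix" (3x3 intrinsics, pixels), "extrinsics" (4x4, takes a point from camera to world coordinates). Camera axes: x right, y down, z forward; pixel columns grow to the right and rows downward; lengths in m; the calibration is good to about 2 mm. A picture is of the moment at which its call begins: read the wrist's pose just before it. camera_info takes no time and is no camera call; for the wrist camera it gives the pose at the moment of the call.
- finish_job(): hands the job in; it is judged then, once.
The state is a dict: "t": time; "q": joint angles; "dq": joint speeds; "effort": joint torques, N m; "tool_pos": TCP position; "tool_rot": TCP orientation; "contact_force": force on the tool from outside, world axes, zero at the start; "wrist_torque": the same for the moment, N m; "opening": finger opening in m; "grip_force": force on a finger pad.
Only numpy, scipy, OpenCV 4.12 (cv2) and the standard library are available. Lean on these libraries where they do the work, as an engineer would, in place of code of your own. Each camera call takes 0.05 s, during which the arm holds its last target. There are 200 camera calls.

## Task

Take the finned beam trap out of the short parking rail, lower its T-foot into the slot of the long rail at about the middle of the free stretch between the iris and the rail's end, and twist it a quarter turn so that the foot locks under the lips, the trap sitting flat on the rail with its round mouth squarely facing the laser. Only once the trap is locked, push the lever of the laser's shutter all the way over to open it. Leave the lens mount standing where it is parked.

Things in the scene. Friction and masses are not known exactly. Their poses are not given: they have to be found in the camera images.
- trap_center (a point): Beam trap: dark metal block 80 mm long (x), 40 wide (y), 44 high, on a post. Point: the block's centre, where to grip it. x points out of its round mouth (aluminium ring, 8 mm proud), z up. Side faces flat from x = -14 to +40, cooling fins behind. A round flange, 46 mm diameter, has its underside 72 mm below. Mass about 0.45 kg. It starts in the parking rail, untwisted: lift it straight up.
- trap_foot (a point): Middle of the bottom of the trap's T-foot, 24 mm below the flange's underside; axes as trap_center. Under the flange: a neck 13 mm in diameter and 11 mm long, then the hammer head, a bar with round ends, 38 mm long in y, 14 mm wide in x, 9 mm high, two sprung balls on its top near the ends, then a narrower lead-in 9 mm wide, 4 mm high.
- rail_station (a point): Long aluminium rail (fixed, 460 x 80 mm, top 50 mm above the bench). Point: on the slot's centre line, level with the top, mid free stretch. x runs along the slot away from the laser, z up. Slot 18 mm wide, lips 9 mm thick, channel below 42 mm wide. With the flange down on the top, the foot turns either way (0.2 to 0.4 N m, balls gripping under the lips), no end stop. Rail ends at x = +100 mm.
- iris_center (a point): Centre of the iris, a dark ring 56 mm across (aluminium rims) facing along the rail, fixed on the long rail, 130 mm from rail_station towards the laser, 72 mm above the rail's top. Its carrier is 46 mm long along the rail.
- laser_aperture (a point): Aperture of the laser: a fixed white box 140 mm long, 66 wide, its top 107 mm above the rail's top, its front face 9 mm behind this point. The point is in front of the laser, 72 mm above the rail's top. Axes as rail_station.
- shutter_grip (a point): Centre of the black cross grip (15 mm diameter, 26 mm long, lying along the rail) at the tip of the shutter lever, 48 to 56 mm above the laser's top. It needs 1 to 2 N and stays where it is left. Shut fingers can push it over from the -y side of the rail (axes of rail_station) towards +y.
- shutter_pivot (a point): Axis of the shutter on the laser's front, along the rail, 98 mm above the rail's top; axes as rail_station. The lever from here to the grip is 65 mm long and swings across the rail: closed it leans 0.5 rad from upright to the -y side, open 0.55 rad to the +y side. A round blade below the axis covers the aperture when closed.
- shutter (a joint): Angle of the shutter, rad: 0 closed, growing as the lever is pushed over, 1.05 fully open at its stop.
- lens_center (a point): Lens mount: ring mount with lens, 60 mm across, on a post with the same flange and foot as the trap, parked 110 mm from it along the parking rail's slot. Point on its axis 72 mm above its flange's underside; its top is 40 mm higher. Leave it alone.
- parking: Short parking rail (fixed), an offcut of the long rail's profile, 220 mm long (x), 80 wide, 50 high, slot along x. Origin at the centre of its underside. Trap and lens mount stand in its slot, 55 mm either side of its centre, either one in either place.
Things that resemble listed ones, but are neither listed nor needed, are in the scene too. Leave any blue look-alike of the part that bears lens_center alone. What is shaped like the part that bears trap_center but turquoise is not meant.

How it is judged:
On the way, in this order (a step that is already met when the one before it is completed fails the run):
1. the beam trap's foot is down in the long rail's slot, its flange on the rail, in the free stretch (z of trap_center in the frame of rail_station between 0.067 and 0.077 m and y of trap_center in the frame of rail_station between -0.007 and 0.007 m and x of trap_center in the frame of rail_station between -0.05 and 0.05 m), for 0.1 s.
2. the trap is twisted a quarter turn, foot across under the lips, mouth to the laser (z of trap_center in the frame of rail_station below 0.077 m and angle between the x axis of trap_center and the x axis of rail_station, either way round below 0.17 rad and x of laser_aperture in the frame of trap_center above 0.1 m), for 0.2 s.
3. the shutter is fully open (value of joint shutter above 0.92 rad), for 0.2 s.
At the end, for the whole second after the job is handed in: Trap flat on the long rail (within 3 mm of seated, tilt under 0.06 rad), within 6 mm of the slot's centre line and 50 mm of the middle of the free stretch, mouth facing the laser within 0.17 rad; shutter open (over 0.92 rad); lens mount upright, within 20 mm of its place (z of trap_center in the frame of rail_station between 0.069 and 0.075 m and angle between trap_center's own z axis and vertical below 0.06 rad and y of trap_center in the frame of rail_station between -0.006 and 0.006 m and x of trap_center in the frame of rail_station between -0.05 and 0.05 m and angle between the x axis of trap_center and the x axis of rail_station, either way round below 0.17 rad and x of laser_aperture in the frame of trap_center above 0.1 m and value of joint shutter above 0.92 rad and angle between lens_center's own z axis and vertical below 0.15 rad and distance of lens_center from where it was at the start of the episode below 0.02 m); the robot touches nothing.
It fails at once if the shutter is opened, or open, while the trap is not locked on the rail facing the laser (value of joint shutter above 0.4 rad and not (z of trap_center in the frame of rail_station below 0.078 m and horizontal distance between trap_center and rail_station below 0.055 m and x of laser_aperture in the frame of trap_center above 0.1 m and angle between the x axis of trap_center and the x axis of rail_station, either way round below 0.25 rad)).
It fails at once if the parked lens mount is knocked over or out of its place (angle between lens_center's own z axis and vertical above 0.3 rad or distance of lens_center from where it was at the start of the episode above 0.03 m).
It also fails if it takes over 54 s, if anything falls off the work surface, if the arm or the gripper's body presses on something with over 40 N, if the wrist force passes 120 N, or if a joint passes its speed limit or range.

## Working session

There is one attempt and no reset: what is moved stays moved. The work goes in short steps, Python scripts to look and compute and a tool call to move; the robot and the scene stay as the last step left them, time stands still between calls to the robot, and variables do not carry over. Pictures are saved under pics/ and viewed, at most 11 in all, crops included, and the job is handed in when it is done.

Besides the shell and the picture viewer there is one more tool, called after ">>>" as a command line: name --argument value ..., lists and objects as JSON in quotes. step_arm: Moves the arm, as the interface text tells. Its arguments: {"type":"object","properties":{"commands":{"type":"array"},"squeeze":{"type":"number"}},"required":["commands"]}

```bash
mkdir -p pics; python3 - <<'E'
from station import monitor, eyes
import cv2,numpy as np
o=monitor.get_obs();print(o)
for n in("top","scene"):
    i=eyes.get_image(n);cv2.imwrite(f"pics/{n}0.png",i[:,:,::-1]);print(n,eyes.camera_info(n))
E
```

```text
{'t': 0.0, 'q': array([ 1.13398441e+00,  5.33612282e-02,  1.61430119e+00, -3.36135318e-05,
        1.47600717e+00, -1.18995911e-01]), 'dq': array([-6.84682927e-04, -8.51751099e-05,  1.69185071e-03,  5.65219811e-04,
       -4.68200171e-04, -1.09880772e-03]), 'effort': array([-1.23474110e-03, -3.93686700e+01, -3.70175564e+01, -1.57153727e-04,
        6.88363143e-03,  3.21727924e-06]), 'tool_pos': array([0.19519304, 0.59345261, 0.40345565]), 'tool_rot': array([-0.49703551, -3.10147909,  0.00315115]), 'contact_force': array([-0.92790593,  0.6150724 ,  0.29568362]), 'wrist_torque': array([0.02370769, 0.00147908, 0.05441886]), 'grip_force': 0.0, 'opening': 0.08509779560454597}
top {'camera_matrix': array([[446.72024956,   0.        , 268.80585661],
       [  0.        , 446.72024956, 209.02032867],
       [  0.        ,   0.        ,   1.        ]]), 'extrinsics': array([[ 0.00761857, -0.99081739,  0.13499209,  0.3402529 ],
       [-0.99956823, -0.01137682, -0.02709099, -0.05989121],
       [ 0.028378  , -0.13472741, -0.99047626,  1.27190587],
       [ 0.        ,  0.        ,  0.        ,  1.        ]])}
scene {'camera_matrix': array([[427.19276957,   0.        , 278.4103004 ],
       [  0.        , 427.19276957, 214.46255813],
       [  0.        ,   0.        ,   1.        ]]), 'extrinsics': array([[ 0.60797898,  0.49672683, -0.61937388,  1.17820376],
       [ 0.7939444 , -0.37671362,  0.47722022, -0.64144046],
       [ 0.00372151, -0.78188829, -0.62340745,  0.8471997 ],
       [ 0.        ,  0.        ,  0.        ,  1.        ]])}
```

View pics/top0.png

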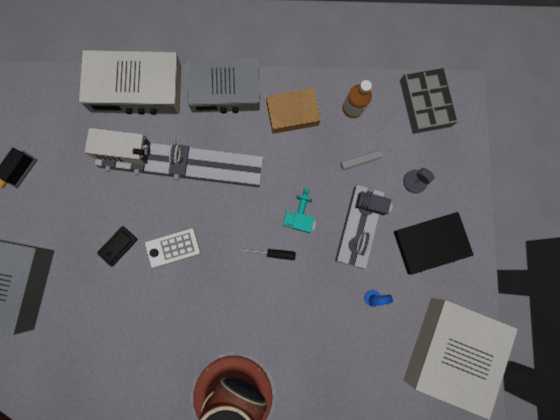

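View pics/scene0.png

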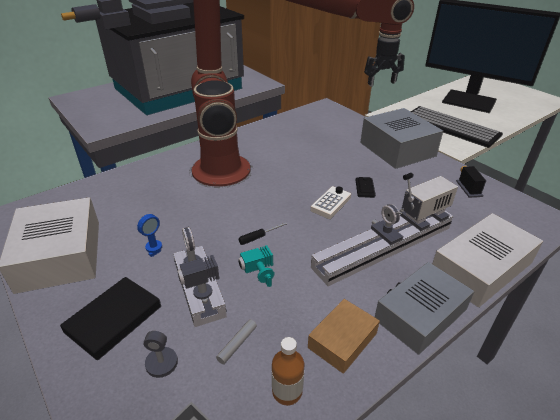

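The top view shows the long rail from the laser at (115,145) to its end at (263,170), with the iris at (177,155). The parking rail runs from (373,188) to (350,265), with the trap at (374,203) and the lens at (363,240). The turquoise and blue parts are decoys. I'll enlarge both rails next.

```bash
python3 - <<'E'
import cv2,numpy as np
t=cv2.imread("pics/top0.png");s=cv2.imread("pics/scene0.png")
a=cv2.resize(t[120:195,80:280],(800,300),interpolation=cv2.INTER_CUBIC)
b=cv2.resize(t[180:275,330:400],None,fx=3.15,fy=3.15,interpolation=cv2.INTER_CUBIC)
c=cv2.resize(s[220:325,165:285],None,fx=2.85,fy=2.85,interpolation=cv2.INTER_CUBIC)
im=np.zeros((600,800,3),np.uint8);im[:300]=a;im[300:300+b.shape[0],:b.shape[1]]=b[:300];im[300:300+c.shape[0],240:240+c.shape[1]]=c[:300]
cv2.imwrite("pics/crop1.png",im)
E
```

```text
(no output)
```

View pics/crop1.png

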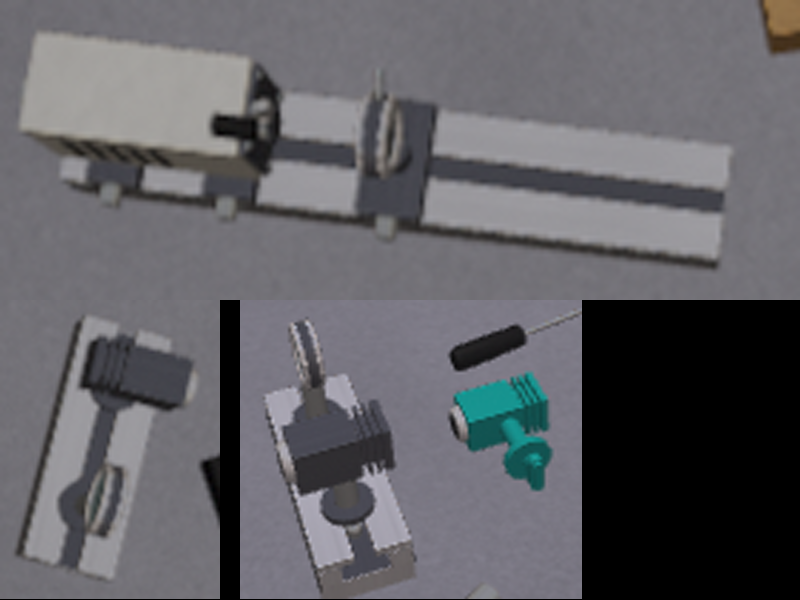

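```bash
cat > h.py <<'E'
import numpy as np,cv2
from scipy.spatial.transform import Rotation as R
from station import monitor,eyes
def ray(n,p,info=None):
    c=info or eyes.camera_info(n);E=c["extrinsics"]
    d=E[:3,:3]@np.linalg.solve(c["camera_matrix"],[p[0],p[1],1.]);return E[:3,3],d
def onz(n,p,z,info=None):
    o,d=ray(n,p,info);return o+d*(z-o[2])/d[2]
def tool(P,W=None):
    "shift in tool axes (mm) taking grasp point to world P; yaw to bring tool y to world angle W (deg)"
    o=monitor.get_obs();r=R.from_rotvec(o["tool_rot"]).as_matrix()
    g=o["tool_pos"]+r[:,2]*.155
    s=r.T@(np.array(P)-g)*1000
    a=np.degrees(np.arctan2(r[1,1],r[0,1]))
    return "t",round(o["t"],2),"grasp",g.round(4),"shift",s.round(1),"W",a.round(1),"yaw",None if W is None else round(a-W,1),"tilt",r[:,2].round(3)
E
python3 - <<'E'
from h import *
A=lambda x,y:(80+x/4-.4,120+y/4-.4)
B=lambda x,y:(330+x/3.15-.35,180+(y-300)/3.15-.35)
P=lambda n,p,z:print(n,onz("top",p,z)[:2].round(4))
for n,q in dict(endU=(731,147),endL=(719,258),slotEnd=(724,199),slotIris=(432,170),slot3=(280,149)).items():P(n,A(*q),.05)
for n,q in dict(gripc=(235,126)).items():P(n,A(*q),.05+.107+.052)
for n,q in dict(pTL=(85,318),pTR=(170,335),pBL=(22,553),pBR=(112,578),slotB=(72,562),slotM=(104,430),slotT=(131,330)).items():P(n,B(*q),.05)
for n,q in dict(front1=(194,361),front2=(182,408),rear1=(97,338),rear2=(82,393)).items():P(n,B(*q),.144)
print(tool([.5,-.2,.2]))
E
```

```text
endU [ 0.6557 -0.0741]
endL [ 0.5764 -0.0665]
slotEnd [ 0.6184 -0.0695]
slotIris [0.6361 0.1341]
slot3 [0.6496 0.2399]
gripc [0.6232 0.2285]
pTL [ 0.5764 -0.3386]
pTR [ 0.562  -0.4142]
pBL [ 0.3685 -0.2797]
pBR [ 0.3476 -0.3578]
slotB [ 0.3611 -0.3232]
slotM [ 0.4765 -0.3535]
slotT [ 0.5661 -0.3795]
front1 [ 0.5236 -0.4062]
front2 [ 0.4847 -0.3952]
rear1 [ 0.5417 -0.3267]
rear2 [ 0.4961 -0.3135]
('t', 0.1, 'grasp', array([0.1951, 0.5932, 0.2486]), 'shift', array([-537.5, -658.1,   49.7]), 'W', np.float64(71.8), 'yaw', None, 'tilt', array([-0.001, -0.002, -1.   ]))
```

The geometry checks out: the rail measures 79.7 mm wide and the block 80 mm. Station is about (0.6265, 0.029), with rail x at -95.5°. The trap is about (0.514, -0.361), with its slot at -15.6°.

>>> step_arm --commands '[[65,[-174,-184,-40],44],[65,[-348,-367,-40],87.4],[65,[-348,-367,-40],87.4],[65,[-348,-367,-40],87.4],[65,[-348,-367,-40],87.4],[65,[-348,-367,-40],87.4],[65,[-348,-367,-40],87.4],[65,[-348,-367,-40],87.4],[65,[-348,-367,-40],87.4],[65,[-601,-807,-25],87.4],[65,[-601,-807,-25],87.4],[65,[-601,-807,-25],87.4]]'

```text
t: 1.6
tool_pos: [0.4491, -0.0479, 0.4388]
tool_rot: [-2.499, -1.903, -0.001]
contact_force: [0.9, 0.1, 1.4]
opening: 0.0553
grip_force: 0.0
```

```bash
python3 - <<'E'
from h import *
print(tool([.514,-.361,.27],-15.6))
E
```

```text
('t', 1.6, 'grasp', array([ 0.4492, -0.0477,  0.2838]), 'shift', array([-284.7,  145.9,   13.6]), 'W', np.float64(-15.4), 'yaw', np.float64(0.2), 'tilt', array([ 0.   ,  0.001, -1.   ]))
```

>>> step_arm --commands '[[65,[-285,146,14],0],[65,[-285,146,14],0],[65,[-285,146,14],0],[65,[-285,146,14],0],[65,[-285,146,14],0],[65,[-285,146,14],0],[65,[-285,146,14],0]]'

```text
t: 2.48
tool_pos: [0.5136, -0.3604, 0.4242]
tool_rot: [-2.5, -1.899, -0.0]
contact_force: [-0.1, 0.3, 0.2]
opening: 0.0552
grip_force: 0.0
```

```bash
python3 - <<'E'
from h import *
print(tool([.514,-.361,.27],-15.6))
c=eyes.camera_info("wrist");i=eyes.get_image("wrist")[:,:,::-1];cv2.imwrite("pics/w1.png",i)
np.savez("w1.npz",**c);print(c)
E
```

```text
('t', 2.48, 'grasp', array([ 0.5135, -0.3601,  0.2692]), 'shift', array([-0.7,  0.8, -0.8]), 'W', np.float64(-15.5), 'yaw', np.float64(0.1), 'tilt', array([-0.001,  0.002, -1.   ]))
{'camera_matrix': array([[330.7220001 ,   0.        , 284.07654279],
       [  0.        , 330.7220001 , 210.69111609],
       [  0.        ,   0.        ,   1.        ]]), 'extrinsics': array([[ 0.96324184, -0.25541209, -0.08324558,  0.53319827],
       [-0.26862863, -0.91805725, -0.29156397, -0.28533976],
       [-0.00195524,  0.30320876, -0.95292215,  0.39408384],
       [ 0.        ,  0.        ,  0.        ,  1.        ]])}
```

View pics/w1.png

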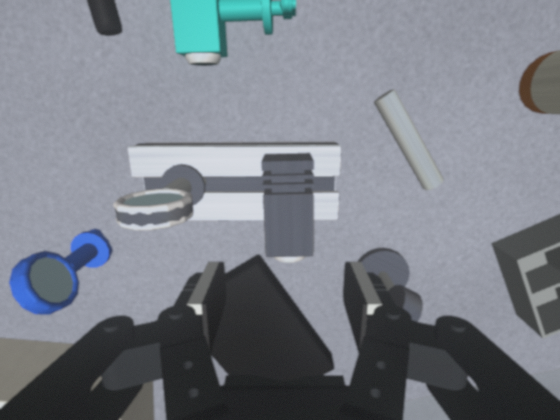

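The wrist view shows the trap block with its front edge at about (265–313, 256), its fins up to row 155, and the lens at (155,207), left of it. There is free room on both sides for the fingers.

```bash
python3 - <<'E'
from h import *
c=dict(np.load("w1.npz"))
for n,p,z in [("fL",(265,256),.144),("fR",(313.5,256),.144),("mL",(264.5,200),.144),("mR",(313,200),.144),("r155",(288,155),.144),("r171",(288,171),.144),("slotR",(336,184.5),.05),("slotL",(145,184.5),.05),("pTL",(129,147),.05),("pTR",(340,145),.05),("pBR",(338,219),.05)]:
    print(n,onz("wrist",p,z,c)[:2].round(4))
E
```

```text
fL [ 0.4855 -0.3956]
fR [ 0.5243 -0.4064]
mL [ 0.4989 -0.3492]
mR [ 0.5356 -0.3595]
r155 [ 0.526  -0.3203]
r171 [ 0.5228 -0.332 ]
slotR [ 0.5643 -0.3772]
slotL [ 0.3682 -0.3227]
pTL [ 0.3678 -0.2815]
pTR [ 0.5775 -0.3378]
pBR [ 0.5577 -0.4158]
```

>>> step_arm --commands '[[65,[-1,3,60],0],[65,[-1,3,110],0],[65,[-1,3,147],0],[65,[-1,3,147],0],[65,[-1,3,147],0],[0,[-1,3,147],0],[0,[-1,3,147],0],[0,[-1,3,147],0],[0,[-1,3,147],0]]' --squeeze 90

```text
t: 3.65
tool_pos: [0.5164, -0.3632, 0.2818]
tool_rot: [2.499, 1.897, 0.002]
contact_force: [-2.3, 2.3, 5.9]
opening: 0.0388
grip_force: 90.4
```

```bash
python3 - <<'E'
from h import *
print(tool([.5157,-.3622,.122],-15.6))
E
```

```text
('t', 3.65, 'grasp', array([ 0.5169, -0.3636,  0.1268]), 'shift', array([ 1. , -1.6,  4.8]), 'W', np.float64(-15.6), 'yaw', np.float64(-0.0), 'tilt', array([ 0.003, -0.002, -1.   ]))
```

>>> step_arm --commands '[[0,[0,0,-20],0],[0,[0,0,-40],0],[0,[0,0,-80],0],[0,[0,0,-125],0],[0,[0,0,-125],0],[0,[0,0,-125],0],[0,[0,0,-125],0]]'

```text
t: 4.53
tool_pos: [0.5153, -0.3624, 0.4002]
tool_rot: [-2.499, -1.896, 0.001]
contact_force: [-0.0, 0.3, -3.5]
opening: 0.039
grip_force: 91.0
```

```bash
python3 - <<'E'
from h import *
print(tool([.6265,.029,.25],-95.5+180))
c=eyes.camera_info("wrist");cv2.imwrite("pics/w2.png",eyes.get_image("wrist")[:,:,::-1]);np.savez("w2.npz",**c)
i=eyes.get_image("scene")[:,:,::-1];cv2.imwrite("pics/s2.png",i)
im=np.vstack([cv2.imread("pics/w2.png")[100:420],i[130:350]]);cv2.imwrite("pics/c2.png",im)
E
```

```text
('t', 4.53, 'grasp', array([ 0.5147, -0.3619,  0.2452]), 'shift', array([406.6,   2.4,  -3.9]), 'W', np.float64(-15.6), 'yaw', np.float64(-100.1), 'tilt', array([-0.004,  0.003, -1.   ]))
```

View pics/c2.png

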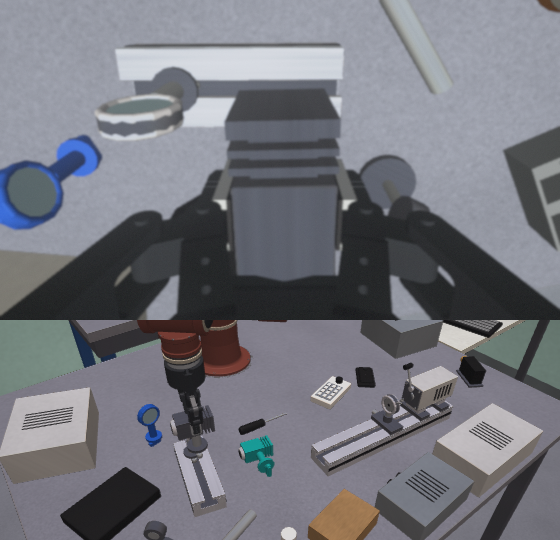

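The trap is lifted and held upright. I'll carry it over the station with the foot bar along the slot.

>>> step_arm --commands '[[0,[407,2,-4],-100.1],[0,[407,2,-4],-100.1],[0,[407,2,-4],-100.1],[0,[407,2,-4],-100.1],[0,[407,2,-4],-100.1],[0,[407,2,-4],-100.1],[0,[407,2,-4],-100.1],[0,[407,2,-4],-100.1],[0,[407,2,-4],-100.1],[0,[407,2,-4],-100.1],[0,[407,2,-4],-100.1],[0,[407,2,-4],-100.1]]'

```text
t: 6.12
tool_pos: [0.6271, 0.0287, 0.4064]
tool_rot: [-0.152, -3.137, -0.0]
contact_force: [0.0, -0.8, -5.0]
opening: 0.0388
grip_force: 91.2
```

```bash
python3 - <<'E'
from h import *
print(tool([.6265,.029,.25],84.5))
np.savez("w3.npz",**eyes.camera_info("wrist"));w=eyes.get_image("wrist")[:,:,::-1];cv2.imwrite("pics/w3.png",w)
s=eyes.get_image("scene")[:,:,::-1];cv2.imwrite("pics/s3.png",s)
o,d=monitor.get_obs(),0
c=eyes.camera_info("scene");E=np.linalg.inv(c["extrinsics"])
p=E@np.array([.6265,.029,.05,1]);p=c["camera_matrix"]@p[:3];p=p[:2]/p[2];print(p)
u,v=p.astype(int)
k=cv2.resize(s[v-110:v+60,u-100:u+100],(600,510),interpolation=cv2.INTER_CUBIC);cv2.imwrite("pics/s3c.png",k);print(u-100,v-110)
E
```

```text
('t', 6.12, 'grasp', array([0.6269, 0.0287, 0.2514]), 'shift', array([0.4, 0.3, 1.4]), 'W', np.float64(84.4), 'yaw', np.float64(-0.1), 'tilt', array([-0.001,  0.   , -1.   ]))
[349.90217314 250.12011932]
249 140
```

View pics/s3c.png

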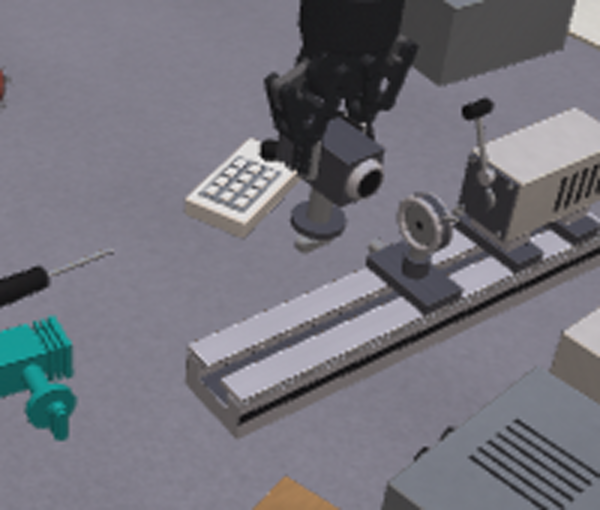

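View pics/w3.png

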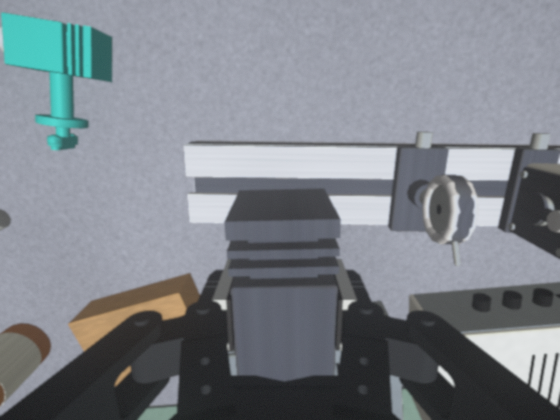

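The wrist view shows the slot line at about row 186, from column 195 to 395. The scene crop shows the trap hanging upright, with its flange at crop (318,220) and foot at (308,242).

```bash
python3 - <<'E'
from h import *
c=dict(np.load("w3.npz"));g=cv2.cvtColor(cv2.imread("pics/w3.png"),6).astype(float)
for u in (205,215,225,350,370,385):
    col=g[140:232,u];d=col<130
    r=np.where((g[160:210,u]<110))[0]+160;print(u,r.min(),r.max(),onz("wrist",(u,(r.min()+r.max())/2),.05,c)[:2].round(4))
for q in [(188,145),(188,222)]: print("end",onz("wrist",q,.05,c)[:2].round(4))
s=eyes.camera_info("scene");E=np.linalg.inv(s["extrinsics"])
def pj(p):
    p=s["camera_matrix"]@(E@np.r_[p,1])[:3];return ((p[:2]/p[2]-[249,140])*3).round(1)
C=np.array([.6269,.0287,.2466])
print("flange under",pj(C-[0,0,.072]),"foot",pj(C-[0,0,.096]))
t=np.radians(84.4);y=np.array([np.cos(t),np.sin(t),0]);x=np.array([np.sin(t),-np.cos(t),0])
print("foot ends",pj(C-[0,0,.096]+.019*y),pj(C-[0,0,.096]-.019*y),"mouth",pj(C+.048*x),"frontTopcorners",pj(C+.04*x+.02*y+[0,0,.022]),pj(C+.04*x-.02*y+[0,0,.022]))
f=[pj(C-[0,0,.072]+.023*np.array([np.cos(a),np.sin(a),0])) for a in np.linspace(0,6.28,60)];f=np.array(f);print("flange bbox",f.min(0),f.max(0))
E
```

```text
205 181 190 [ 0.6169 -0.0511]
215 183 187 [ 0.6174 -0.0409]
225 181 191 [ 0.6194 -0.031 ]
350 181 193 [0.6327 0.0947]
370 181 191 [0.6337 0.1149]
385 182 192 [0.6362 0.1299]
end [ 0.5754 -0.0607]
end [ 0.6539 -0.0754]
flange under [318.8 222.9] foot [315.5 244.9]
foot ends [332.6 237.5] [298.1 252.3] mouth [369.  183.6] frontTopcorners [385.5 147.8] [346.4 163.5]
flange bbox [291.3 206.2] [346.4 240.2]
```

>>> step_arm --commands '[[0,[1,0,50],0],[0,[1,0,80],0],[0,[1,0,96],0],[0,[1,0,102],0],[0,[1,0,106],0],[0,[1,0,106],0]]'

```text
t: 6.98
tool_pos: [0.6266, 0.0288, 0.3024]
tool_rot: [0.151, 3.136, -0.0]
contact_force: [-0.3, -0.1, -4.1]
opening: 0.0389
grip_force: 91.4
```

```bash
python3 - <<'E'
from h import *
print(tool([.6262,.029,.1268],84.4),monitor.get_obs()["contact_force"],monitor.get_obs()["wrist_torque"])
E
```

```text
('t', 6.97, 'grasp', array([0.6269, 0.0288, 0.1474]), 'shift', array([ 0.7,  0.2, 20.6]), 'W', np.float64(84.5), 'yaw', np.float64(0.1), 'tilt', array([ 0.002, -0.   , -1.   ])) [-0.32158044 -0.14544582 -4.0791234 ] [ 0.02363417 -0.00225084 -0.02516686]
```

>>> step_arm --commands '[[0,[1,0,4],0],[0,[1,0,8],0],[0,[1,0,12],0],[0,[1,0,16],0],[0,[1,0,19],0],[0,[1,0,21],0],[0,[1,0,21],0]]'

```text
t: 7.85
tool_pos: [0.6253, 0.0288, 0.2819]
tool_rot: [-0.151, -3.138, 0.0]
contact_force: [-3.0, -0.2, 4.7]
opening: 0.039
grip_force: 92.8
```

```bash
python3 - <<'E'
from h import *
print(tool([.6262,.029,.1268],84.4),monitor.get_obs()["contact_force"],monitor.get_obs()["wrist_torque"])
E
```

```text
('t', 7.85, 'grasp', array([0.6252, 0.0288, 0.1269]), 'shift', array([-0.9,  0.3,  0.1]), 'W', np.float64(84.5), 'yaw', np.float64(0.1), 'tilt', array([-0., -0., -1.])) [-3.04614557 -0.23471329  4.74549589] [0.06382818 0.83371933 0.0543881 ]
```

Seated with light contact: the height matches and there's about 9 N on the rail. Now the twist.

>>> step_arm --commands '[[0,[1,0,0.5],-8],[0,[1,0,0.5],-17],[0,[1,0,0.5],-26],[0,[1,0,0.5],-35],[0,[1,0,0.5],-44],[0,[1,0,0.5],-53],[0,[1,0,0.5],-62],[0,[1,0,0.5],-71],[0,[1,0,0.5],-80],[0,[1,0,0.5],-89.5],[0,[1,0,0.5],-89.5],[0,[1,0,0.5],-89.5]]'

```text
t: 9.35
tool_pos: [0.6248, 0.0295, 0.2819]
tool_rot: [-2.099, 2.334, -0.0]
contact_force: [0.6, 2.4, 5.5]
opening: 0.0392
grip_force: 92.9
```

```bash
python3 - <<'E'
from h import *
print(tool([.6262,.029,.1268],174.3),monitor.get_obs()["contact_force"],monitor.get_obs()["wrist_torque"],monitor.get_obs()["q"].round(2))
np.savez("w4.npz",**eyes.camera_info("wrist"));w=eyes.get_image("wrist")[:,:,::-1];cv2.imwrite("pics/w4.png",w)
s=eyes.get_image("scene")[:,:,::-1]
k=cv2.resize(s[170:290,249:449],(560,336),interpolation=cv2.INTER_CUBIC)
cv2.imwrite("pics/c4.png",np.vstack([w[160:],k]))
E
```

```text
('t', 9.35, 'grasp', array([0.6251, 0.0297, 0.1269]), 'shift', array([ 0.5, -1.2,  0.1]), 'W', np.float64(173.9), 'yaw', np.float64(-0.4), 'tilt', array([ 0.002,  0.001, -1.   ])) [0.64455232 2.35905103 5.48044054] [0.62774675 0.83323685 0.30338315] [-0.07  0.16  1.71  0.    1.27 -3.11]
```

View pics/c4.png

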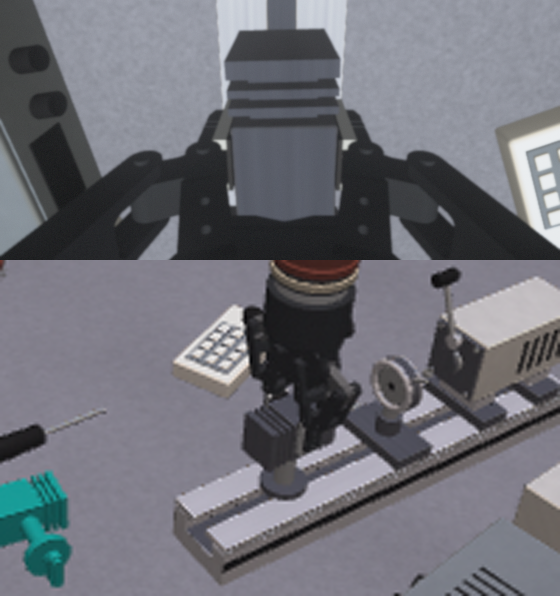

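The trap is twisted with its mouth toward the laser and its flange flat on the rail. I'll release it and back off upward.

>>> step_arm --commands '[[65,[0,0,0],0],[65,[0,0,0],0],[65,[0,0,0],0],[65,[0,0,-20],0],[65,[0,0,-70],0],[65,[0,0,-130],0],[65,[0,0,-160],0],[65,[0,0,-160],30],[65,[0,0,-160],60],[65,[0,0,-160],90],[65,[0,0,-160],90],[65,[0,0,-160],90]]'

```text
t: 10.95
tool_pos: [0.6241, 0.029, 0.4415]
tool_rot: [-0.81, 3.034, -0.001]
contact_force: [-0.4, -0.3, 0.3]
opening: 0.0555
grip_force: 0.0
```

```bash
python3 - <<'E'
from h import *
s=cv2.imread("pics/scene0.png");t=cv2.imread("pics/top0.png")
def dark(im,x0,x1,y0,y1,th=45):
    m=(im[y0:y1,x0:x1].max(2)<th).astype(np.uint8)
    n,l,st,ce=cv2.connectedComponentsWithStats(m);i=1+np.argmax(st[1:,4]);print(st[i],ce[i]+[x0,y0]);return ce[i]+[x0,y0]
a=dark(s,398,418,165,186);b=dark(t,130,147,140,160)
o1,d1=ray("scene",a);o2,d2=ray("top",b)
k=np.linalg.lstsq(np.c_[d1,-d2],o2-o1,rcond=None)[0];p,q=o1+d1*k[0],o2+d2*k[1]
print("grip",p.round(4),q.round(4));P=(p+q)/2
# trap now: centre of block top from top camera
cv2.imwrite("pics/t5.png",eyes.get_image("top")[:,:,::-1]);w=eyes.get_image("wrist")[:,:,::-1];np.savez("w5.npz",**eyes.camera_info("wrist"));cv2.imwrite("pics/w5.png",w)
T=cv2.imread("pics/t5.png")[110:200,80:280];cv2.imwrite("pics/c5.png",np.vstack([w[:340],cv2.resize(T,(560,252),interpolation=cv2.INTER_CUBIC)]))
print(tool(P,84.4))
E
```

```text
[ 5  8 10  7 46] [407.63043478 176.        ]
[ 3  9 14 11 73] [140.23287671 153.19178082]
grip [0.6224 0.2282 0.2084] [0.6187 0.2245 0.2064]
('t', 11.05, 'grasp', array([0.6244, 0.0289, 0.2864]), 'shift', array([-96.1, 172.5,  78.9]), 'W', np.float64(120.3), 'yaw', np.float64(35.9), 'tilt', array([ 0.002, -0.   , -1.   ]))
```

View pics/c5.png

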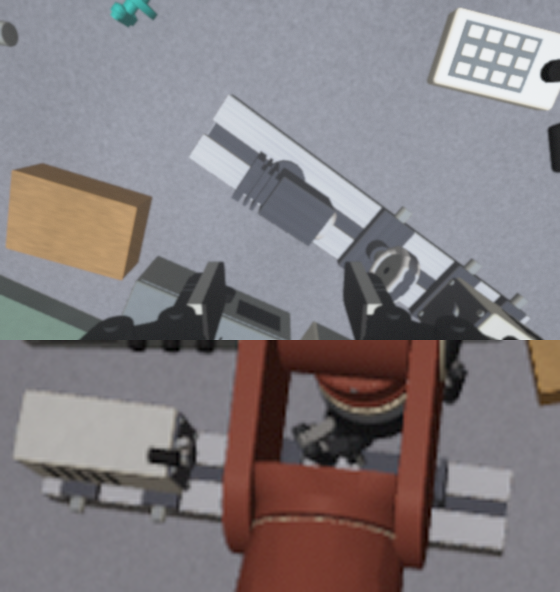

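The trap is locked, flat and in line with the rail. The shutter grip is at about (0.621, 0.226, 0.207). I'll go to its -y side with the fingers shut.

```bash
python3 - <<'E'
from h import *
print(tool([.578,.230,.203],84.4))
E
```

```text
('t', 11.05, 'grasp', array([0.6244, 0.0289, 0.2864]), 'shift', array([-61.2, 197.1,  83.3]), 'W', np.float64(120.3), 'yaw', np.float64(35.9), 'tilt', array([ 0.002, -0.   , -1.   ]))
```

>>> step_arm --commands '[[0,[-61,197,0],36],[0,[-61,197,0],36],[0,[-61,197,0],36],[0,[-61,197,0],36],[0,[-61,197,0],36],[0,[-61,197,50],36],[0,[-61,197,83],36],[0,[-61,197,83],36],[0,[-61,197,83],36]]'

```text
t: 12.18
tool_pos: [0.5783, 0.2293, 0.3587]
tool_rot: [0.156, 3.135, 0.001]
contact_force: [0.1, -0.3, -0.3]
opening: 0.0004
grip_force: 0.0
```

```bash
python3 - <<'E'
from h import *
print(tool([.648,.224,.203],84.4))
E
```

```text
('t', 12.18, 'grasp', array([0.5787, 0.2294, 0.2037]), 'shift', array([-69.5,   1.5,   0.9]), 'W', np.float64(84.3), 'yaw', np.float64(-0.1), 'tilt', array([ 0.003,  0.001, -1.   ]))
```

>>> step_arm --commands '[[0,[-12,0,0],0],[0,[-20,0,0],0],[0,[-27,0,0],0],[0,[-34,0,0],0],[0,[-41,0,0],0],[0,[-48,0,0],0],[0,[-55,0,0],0],[0,[-62,0,0],0],[0,[-68,0,0],0],[0,[-73,0,0],0],[0,[-73,0,0],0]]'

```text
t: 13.55
tool_pos: [0.6505, 0.2225, 0.3563]
tool_rot: [0.157, 3.138, -0.0]
contact_force: [-0.8, -0.1, 0.1]
opening: -0.0002
grip_force: 0.3
```

>>> step_arm --commands '[[0,[-3,0,0],0],[0,[-6,0,0],0],[0,[-6,0,0],0]]'

```text
t: 13.92
tool_pos: [0.6564, 0.222, 0.3569]
tool_rot: [0.157, 3.137, 0.0]
contact_force: [-1.5, 0.0, 0.2]
opening: -0.0002
grip_force: 0.4
```

>>> step_arm --commands '[[0,[-3,0,0],0],[0,[-6,0,0],0],[0,[-6,0,0],0]]'

```text
t: 14.3
tool_pos: [0.6605, 0.2219, 0.3564]
tool_rot: [-0.155, -3.128, 0.001]
contact_force: [-13.6, 0.6, 5.3]
opening: -0.0001
grip_force: 7.2
```

```bash
python3 - <<'E'
from h import *
print(tool([.66,.224,.203],84.4))
s=eyes.get_image("scene")[:,:,::-1]
k=cv2.resize(s[130:280,300:475],(700,600),interpolation=cv2.INTER_CUBIC);cv2.imwrite("pics/s6.png",k)
E
```

```text
('t', 14.3, 'grasp', array([0.659 , 0.2219, 0.2015]), 'shift', array([-0.8,  2.2, -1.6]), 'W', np.float64(84.3), 'yaw', np.float64(-0.1), 'tilt', array([-0.01, -0.  , -1.  ]))
```

View pics/s6.png

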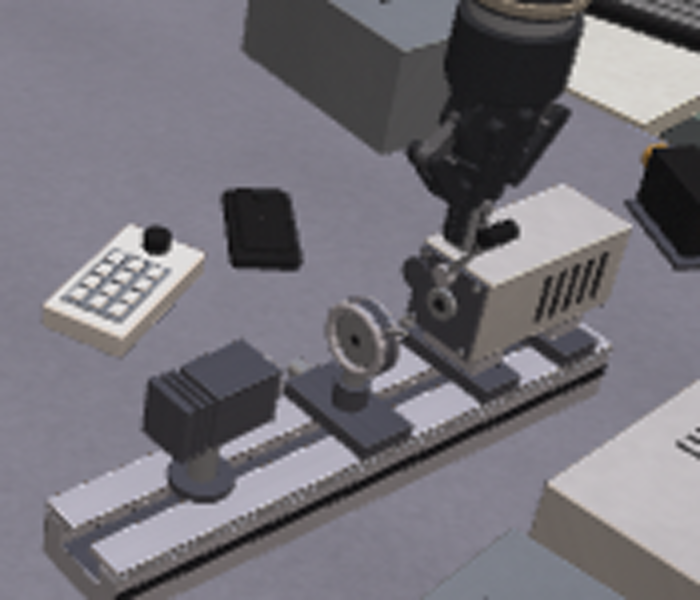

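The force has risen to 13.6 N at the expected stop position, the lever leans fully over and the aperture is uncovered. The trap is unchanged. I'll retreat.

>>> step_arm --commands '[[0,[15,0,0],0],[0,[45,0,0],0],[0,[60,0,-30],0],[0,[60,0,-90],0],[0,[60,0,-120],0],[0,[100,0,-120],0],[0,[100,0,-120],0],[0,[100,0,-120],0]]'

```text
t: 15.35
tool_pos: [0.5627, 0.2313, 0.4768]
tool_rot: [0.157, 3.136, 0.0]
contact_force: [0.1, 0.9, 0.3]
opening: -0.0002
grip_force: 0.0
```

```bash
python3 - <<'E'
from h import *
t=eyes.get_image("top")[:,:,::-1];s=eyes.get_image("scene")[:,:,::-1];s0=cv2.imread("pics/scene0.png")
cv2.imwrite("pics/c7.png",np.vstack([cv2.resize(t[110:200,80:280],(560,252),interpolation=cv2.INTER_CUBIC),cv2.resize(np.hstack([s[150:330,150:290],s[150:330,300:475]]),(560,320))]))
# lens unmoved? compare lens area in scene
print(np.abs(s[215:265,180:197].astype(int)-s0[215:265,180:197]).mean())
E
```

```text
3.6062745098039217
```

View pics/c7.png

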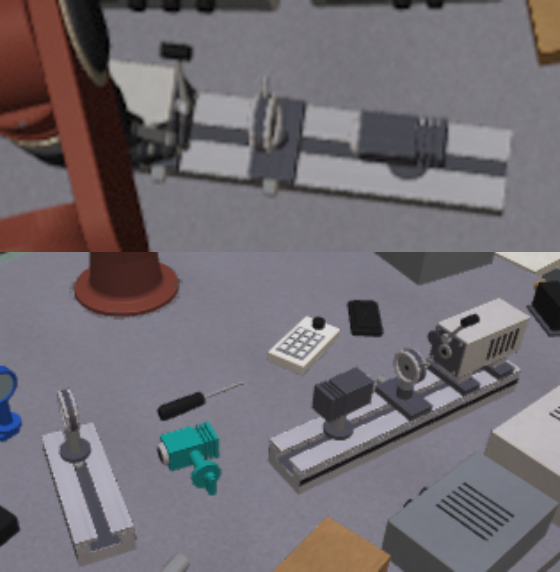

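The lever is fully over, the trap is locked facing the laser, the lens mount is still standing, and the arm is clear of everything.

```bash
python3 -c "
from station import finish_job
print(finish_job())"
```

```text
the job is handed in; nothing more can be done
None
```

I handed the job in at about 15 s of the 54 s allowed: the final pictures show the trap locked flat on the long rail with its mouth facing the laser, the shutter pushed over to its stop, and the lens mount still standing where it was parked; the hand-in returned no verdict.

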